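# Fetch the rear setting ring from a crowded pin and seat it on the gauge stand

## Task

Three steel setting rings hang on one leaning pin and the smallest, at the very back, is wanted for a measurement. Move the two front rings to the spare leaning pin, fully home against its flange or against each other, while the small ring stays on its own pin; then take the small ring and lower it gently over the upright spindle of the gauge stand until it lies flat on the collar, and let go. Do not press or drop it hard onto the gauge stand, and leave the caliper, V-block and micrometer where they are.

Things in the scene. Friction and masses are not known exactly. Their poses are not given: they have to be found in the camera images.
- crowded_stand: Fixed stand: base 110 x 85 x 10 mm, bent bar, flange (45 mm across, 8 thick) and on its face a straight steel pin, 24 mm thick, 76 long, last 8 tapered. Origin on the bench, z up. The pin leans 35 degrees from vertical to the stand's own -x (about to the robot), along (-0.574, 0, 0.819), and leaves the flange face at (0, 0, 85) mm. At the start it holds, from the flange out: small, middle, large ring.
- spare_stand: Fixed stand: base 110 x 85 x 10 mm, bent bar, flange (45 mm across, 8 thick) and on its face a straight steel pin, 24 mm thick, 76 long, last 8 tapered. Origin on the bench, z up. The pin leans 35 degrees from vertical to the stand's own -x (about to the robot), along (-0.574, 0, 0.819), and leaves the flange face at (0, 0, 85) mm. Its pin is empty at the start.
- crowded_stand_seat (a point): Point on the axis of the crowded pin, 10 mm out from the flange face.
- spare_stand_seat (a point): Point on the axis of the spare pin, 10 mm out from the flange face. Hung rings have their lower face centres 0 and 20 mm out from the flange.
- gauge_stand: Fixed: round base 90 mm across, 12 high; upright spindle, 28 mm thick, top 90 mm above the bench, last 6 mm tapered to 16. A dark collar, 44 mm across, 12 thick, is clamped on the spindle; its top is 32 to 56 mm above the bench, differs each time and is not measured: feel for it. It stays put under gentle loads. Origin: on the bench, on the spindle's axis; z up.
- spindle_top (a point): Centre of the upper end of the gauge stand's spindle, 90 mm above the bench.
- small_ring: Plain steel ring, outer diameter 54 mm, bore 32, 20 mm thick with three 1.5 mm feet below, about 0.2 kg. Origin: centre of its lower face; z along its axis (at the start up the pin). Hangs rearmost, against the flange of the crowded pin. Hanging, its centre lies 4 mm off the pin's axis, downslope: along (-0.819, 0, -0.574) in the stand's frame.
- middle_ring: Plain steel ring, outer diameter 60 mm, bore 32, 20 mm thick with three 1.5 mm feet below, about 0.25 kg. Origin: centre of its lower face; z along its axis (at the start up the pin). Hangs on top of the small one. Hanging, its centre lies 4 mm off the pin's axis, downslope: along (-0.819, 0, -0.574) in the stand's frame.
- large_ring: Plain steel ring, outer diameter 66 mm, bore 32, 20 mm thick with three 1.5 mm feet below, about 0.3 kg. Origin: centre of its lower face; z along its axis (at the start up the pin). Hangs foremost, on top of the middle one. Hanging, its centre lies 4 mm off the pin's axis, downslope: along (-0.819, 0, -0.574) in the stand's frame.
- caliper: Vernier caliper lying flat behind the work, 77 x 225 x 10 mm; bystander. Origin at the centre of its underside.
- v_block: Steel V-block, 45 x 44 x 36 mm, behind the work; bystander. Origin at the centre of its underside.
- micrometer: Micrometer lying flat behind the work, 42 x 140 x 16 mm; bystander. Origin at the centre of its underside.
Mind the look-alikes: they are no part of the job. What is shaped like the large_ring but blue or red is not meant.

How it is judged (in metres and radians):
On the way:
1. the large and the middle ring hang home on the spare pin while the small ring is still on the crowded pin (distance between each of large_ring, middle_ring and spare_stand_seat below 0.025 m and angle between large_ring's own z axis and vertical between 0.4 and 0.85 rad and angle between middle_ring's own z axis and vertical between 0.4 and 0.85 rad and distance between small_ring and crowded_stand_seat below 0.025 m and angle between small_ring's own z axis and vertical between 0.4 and 0.85 rad), for 0.2 s.
At the end, for the whole second after the job is handed in: Large and middle ring hang home on the spare pin, either order (lower face centre within 25 mm of the seat point, leaning 23 to 49 degrees); the small ring lies flat (4.5 degrees) on the collar round the spindle, axis within 6 mm, underside under 62 mm above the bench; all at rest (distance between each of large_ring, middle_ring and spare_stand_seat below 0.025 m and angle between large_ring's own z axis and vertical between 0.4 and 0.85 rad and angle between middle_ring's own z axis and vertical between 0.4 and 0.85 rad and horizontal distance between small_ring and spindle_top below 0.006 m and z of small_ring in the frame of gauge_stand below 0.062 m and angle between small_ring's own z axis and vertical below 0.08 rad and contact force between small_ring and gauge_stand above 0.3 N and linear speed of each of small_ring, middle_ring, large_ring below 0.02 m/s); the robot touches nothing.
It fails at once if the small ring is pressed or dropped on the gauge stand with more than 40 N (contact force between small_ring and gauge_stand above 40 N).
It fails at once if the caliper, V-block or micrometer is moved by more than 20 mm (distance of any of caliper, v_block, micrometer from where it was at the start of the episode above 0.02 m).
It also fails if it takes over 72 s, if anything falls off the work surface, if the arm or the gripper's body presses on something with over 40 N, if the wrist force passes 120 N, or if a joint passes its speed limit or range.

## Robot

A 6-joint arm with a two-finger parallel gripper is mounted at the origin on a cart in front of the work surface, level with it; the furniture and walls round the work are solid. World frame = base frame: x ahead of the robot, y to its left, z up, the work surface at z = 0. Lengths are in mm, angles in rad, forces in N, time in s.
With the tool pointing down it reaches from about 350 to 975 mm from the base axis. Payload 7.1 kg.
Tool frame: the origin (TCP) lies on the front face of the gripper's body, between the roots of the fingers; the fingertips stand 80 mm ahead of it and the grasp point (between the pads) lies 61 mm ahead of it (env.tips_ahead is the distance from the TCP to the fingertips, in mm); z points along the fingers, y is the line along which they close (so a half turn about z gives the same grasp; the last joint's range is limited). The gripper opens to 88 mm and grips with 3 to 60 N. Pads are 20 mm wide; open, the fingers measure 115 mm over their backs; the gripper's body (75 mm by 178 mm) begins 61 mm behind the grasp point.
Start: joints at [1.168, 0.423, 1.63, -0, 1.089, -0.019], TCP at [233.997, 579.526, 302.675] pointing down, gripper open.
Joint ranges: [-3, 3], [-0.9, 2.11], [0.09, 2.58], [-1.31, 4.45], [0.11, 2.69], [-2.54, 2.54]. Speed limits (rad/s): [2.39, 2.39, 3.01, 3.14, 3.14, 3.14].

## Interface

Orientations are given as a unit quaternion [x, y, z, w].
In Python, from station import env, set_gripper, viewer, workorder gives the robot as it stands. Calls block until the motion is done:
- env.reach(position, orientation): joint-space move of the TCP to a pose.
- env.move_l(position, rot=None, rate=150, f_stop=None): straight line of the TCP; rot=None keeps the orientation; rate is the mean speed in mm/s. With f_stop (N) it stops when the force on the tool has changed by that much, and returns True; else False.
- env.move_joints(angles): joint-space move.
- set_gripper(opening): finger opening in mm; the grip force is fixed at half the most; returns when the fingers have stopped.
- env.hold(seconds).
- env.ik(position, orientation): joint angles nearest the present ones, or None.
- env.read_state(): the state.
- viewer.camera(name): name is "side" or "top"; returns the picture (400x640x3 uint8, blue, green, red); there is no depth.
- viewer.camera_params(name): a dict with "fx", "fy", "cx", "cy" (pixels), "pose" (4x4, takes a point from camera to world coordinates). Camera axes: x right, y up, looking along -z (the intrinsics and any distortion apply to the point x, -y, -z); pixel columns grow to the right and rows downward; lengths in mm; the calibration is good to about 2 mm. A picture is of the moment at which its call begins. camera_params takes no time and is no camera call.
A pose or a line that the arm cannot do raises env.IKError and nothing moves.
- workorder.sign_off(): hands the job in; it is judged then, once.
The state is a dict: "time_s": time; "qpos": joint angles; "dq": joint speeds; "tau": joint torques, N m; "tool_pos": TCP position; "orientation": TCP orientation; "force": force on the tool from outside, world axes, zero at the start; "wrist_torque": the same for the moment, N m; "width": finger opening in mm; "grip_force": force on a finger pad.
Only numpy, scipy, OpenCV 4.12 (cv2) and the standard library are available. Lean on these libraries where they do the work, as an engineer would, in place of code of your own. Each camera call takes 0.05 s, during which the arm holds its last target. There are 200 camera calls.

## Working session

There is one attempt and no reset: what is moved stays moved. The work goes in short steps, each a Python script; the robot and the scene stay as the last script left them, time stands still between calls to the robot, and variables do not carry over. Pictures are saved under pics/ and viewed, at most 10 in all, crops included, and the job is handed in when it is done.

```bash
ls; mkdir -p pics
python3 - <<'E'
from station import env, viewer
import cv2, numpy as np
for n in ("side","top"):
    im=viewer.camera(n); cv2.imwrite(f"pics/{n}0.png",im)
    p=viewer.camera_params(n); print(n,{k:(np.round(v,3).tolist() if k=="pose" else v) for k,v in p.items()})
s=env.read_state(); print(s["time_s"],s["tool_pos"],s["orientation"],s["width"])
E
```

```text
pics
side {'fx': 441.8818054804883, 'fy': 441.8818054804883, 'cx': 322.2545407781703, 'cy': 202.2170766022499, 'pose': [[1.0, 0.011, -0.004, 550.802], [-0.009, 0.549, -0.835, -984.663], [-0.007, 0.835, 0.55, 736.927], [0.0, 0.0, 0.0, 1.0]]}
top {'fx': 370.9139152242264, 'fy': 370.9139152242264, 'cx': 324.0410609092262, 'cy': 196.80160837028671, 'pose': [[-0.025, 0.991, -0.128, 433.245], [-0.999, -0.022, 0.031, -31.166], [0.028, 0.129, 0.991, 1115.147], [0.0, 0.0, 0.0, 1.0]]}
0.1 [233.84133812 579.17904299 301.98689489] [ 1.90729124e-01  9.81642457e-01 -6.82411244e-04 -1.48186962e-04] 87.95525611992942
```

View pics/side0.png

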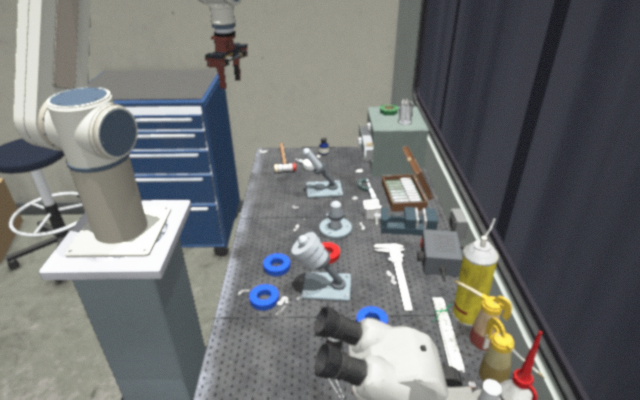

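View pics/top0.png

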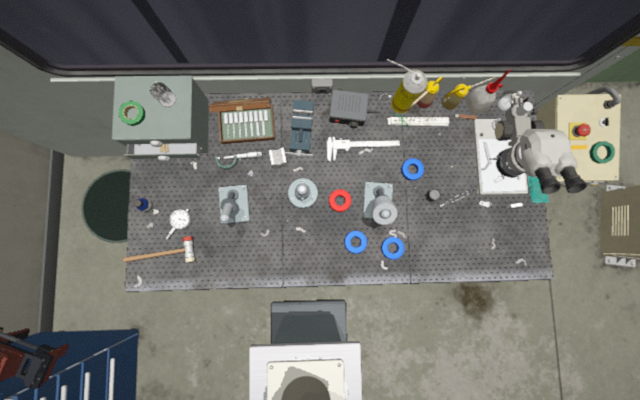

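The side view shows the crowded stand at about (318,265), the gauge stand at (336,222) and the empty spare pin at (318,175). In the top view they are at (380,203), (302,192) and (232,203). The look-alikes are blue rings at top (413,169), (356,242) and (393,248), and a red one at (340,200), all lying flat on the bench. The rings I want are the grey ones on the leaning pin at top (382,208). I'll check that choice with one close crop.

Run:
```python
import cv2, numpy as np
t=cv2.imread("pics/top0.png"); s=cv2.imread("pics/side0.png")
a=cv2.resize(t[165:240,210:410],None,fx=4,fy=4,interpolation=cv2.INTER_CUBIC)
b=cv2.resize(s[225:305,285:365],None,fx=3.7,fy=3.7,interpolation=cv2.INTER_CUBIC)[:296]
c=cv2.resize(s[145:240,290:360],None,fx=3.1,fy=3.1,interpolation=cv2.INTER_CUBIC)[:296]
o=np.zeros((600,800,3),np.uint8);o[:300]=a;o[300:300+b.shape[0],:b.shape[1]]=b;o[300:300+c.shape[0],320:320+c.shape[1]]=c
cv2.imwrite("pics/crop0.png",o)
```

```text
(no output)
```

View pics/crop0.png

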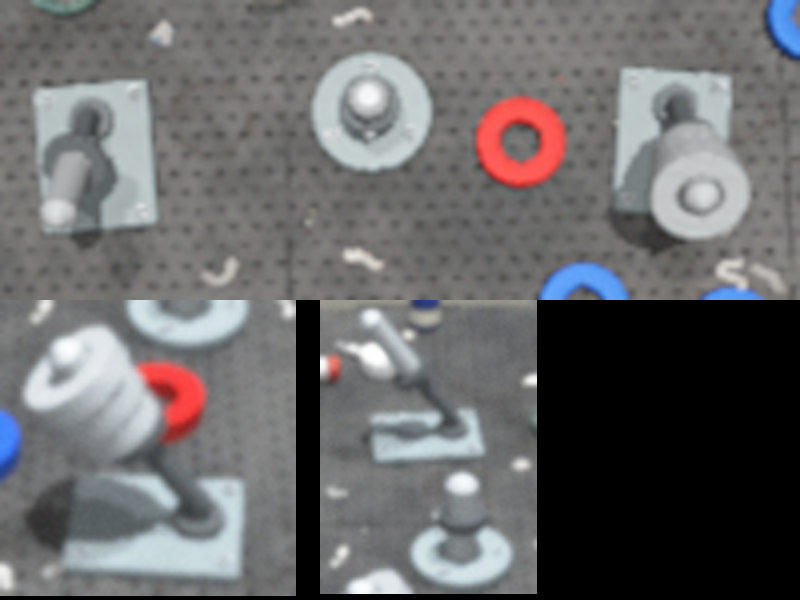

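The crop confirms that the three grey rings are on the right-hand leaning pin, with the pin tip at top (385.8,213.3) and side (303.4,238.5). The spare pin tip is at top (224.5,217.5) and side (307.1,150.5). The spindle top is at top (302.3,189.3) and side (335.8,203.4). Next I'll triangulate these.

```bash
cat > h.py <<'E'
import numpy as np, cv2
from station import env, set_gripper, viewer, workorder
from scipy.spatial.transform import Rotation as R
def ray(n,uv):
    p=viewer.camera_params(n); T=np.array(p["pose"])
    d=np.array([(uv[0]-p["cx"])/p["fx"],-(uv[1]-p["cy"])/p["fy"],-1.])
    d=T[:3,:3]@d; return T[:3,3],d/np.linalg.norm(d)
def onz(n,uv,z):
    o,d=ray(n,uv); return o+d*(z-o[2])/d[2]
def tri(a,b):
    (o1,d1),(o2,d2)=ray("top",a),ray("side",b)
    s=np.linalg.lstsq(np.c_[d1,-d2],o2-o1,rcond=None)[0]
    p,q=o1+s[0]*d1,o2+s[1]*d2
    return (p+q)/2,np.linalg.norm(p-q)
E
python3 - <<'E'
from h import *
np.set_printoptions(precision=1,suppress=True)
T=lambda x,y:(x/4+210-.375,y/4+165-.375)
B=lambda x,y:(x/3.7+285-.36,(y-300)/3.7+225-.36)
C=lambda x,y:((x-320)/3.1+290-.34,(y-300)/3.1+145-.34)
for n,a,b,z in(("crowded tip",T(703,193),B(68,350),147.2),("spare tip",T(58,210),C(373,317),147.2),("spindle",T(369,97),C(462,481),90)):
    p,e=tri(a,b);print(n,p,e,"top@z",onz("top",a,z),"side@z",onz("side",b,z))
print("gauge base",onz("top",T(372,112),12),onz("side",C(462,553),12))
print("spare base top",*[onz("top",T(*c),10) for c in((35,88),(148,80),(157,222),(43,233))])
print("spare base side",*[onz("side",C(*c),10) for c in((372,415),(475,410),(484,453),(375,460))])
print("crowd base top",*[onz("top",T(*c),10) for c in((620,68),(731,75),(612,210))])
print("crowd base side",*[onz("side",B(*c),10) for c in((80,475),(243,480),(240,577),(65,570))])
for n,q in(("caliper",(363,146)),("vblock",(278,156)),("microm",(240,156))): print(n,onz("top",q,10))
E
```

```text
crowded tip [ 512.3 -223.   142.8] 0.18187165984529724 top@z [ 512.  -222.2  147.2] side@z [ 512.5 -228.7  147.2]
spare tip [511.4 199.5 144. ] 1.0769798887209543 top@z [510.6 198.7 147.2] side@z [512.1 193.2 147.2]
spindle [590.3  -2.3  87.5] 1.4880530745864438 top@z [589.1  -2.4  90. ] side@z [590.9  -5.9  90. ]
gauge base [589.6  -2.3  12. ] [591.7  -3.9  12. ]
spare base top [613.4 249.2  10. ] [617.7 165.1  10. ] [511.  158.4  10. ] [504.8 242.1  10. ]
spare base side [506.6 241.4  10. ] [614.  249.4  10. ] [619.4 165.2  10. ] [511.3 154.4  10. ]
crowd base top [ 619.5 -190.5   10. ] [ 612.4 -274.8   10. ] [ 512.  -180.2   10. ]
crowd base side [ 514.9 -185.2   10. ] [ 621.  -191.7   10. ] [ 613.8 -277.5   10. ] [ 507.6 -270.    10. ]
caliper [ 730.4 -189.9   10. ]
vblock [703.8  70.5  10. ]
microm [705.9 185.2  10. ]
```

```bash
cat >> h.py <<'E'
class Pin:
    def __init__(s,tip,yaw):
        c,n=np.cos(yaw),np.sin(yaw); A=np.array([[c,-n,0],[n,c,0],[0,0,1]])
        s.a=A@[-.5736,0,.8192]; s.u=A@[.8192,0,.5736]; s.y=A@[0,1,0]   # axis, upslope, lateral
        s.f=np.array(tip,float)-76*s.a
        z=-s.a; y=s.y*SGN; s.q=R.from_matrix(np.c_[np.cross(y,z),y,z]).as_quat()
    def at(s,d,up=0,lat=0): return s.f+d*s.a+up*s.u+lat*s.y   # TCP d mm out from flange face
SGN=-1
CR=Pin((512,-225.2,147.2),np.radians(-4)); SP=Pin((511.5,199,147.2),np.radians(4))
GA=np.array([590,-3.0,0])
def st(m=""):
    s=env.read_state(); print(m,round(s["time_s"],2),"p",s["tool_pos"].round(1) if hasattr(s["tool_pos"],"round") else np.round(s["tool_pos"],1),"F",np.round(s["force"],1),"w",round(s["width"],1),"g",round(s["grip_force"],1)); return s
E
python3 - <<'E'
import h; from h import *
for sg in(-1,1):
    h.SGN=sg
    for t,y in(((512,-225.2,147.2),-4),((511.5,199,147.2),4)):
        P=Pin(t,np.radians(y))
        for d in(83,123,210):
            q=env.ik(P.at(d,-4),P.q);print(sg,y,d,P.at(d,-4).round(0),None if q is None else np.round(q,2))
    q=env.ik(GA+[0,0,190],R.from_matrix([[sg,0,0],[0,-sg,0],[0,0,-1]]).as_quat()) if 0 else env.ik(GA+[0,0,190],R.from_matrix(np.c_[[-sg,0,0],[0,sg,0],[0,0,-1]]).as_quat());print("g",sg,None if q is None else np.round(q,2))
E
```

```text
-1 -4 83 [ 505. -225.  151.] [-0.55  0.51  2.15  1.83  0.28 -0.67]
-1 -4 123 [ 482. -223.  183.] [-0.58  0.42  2.19  1.6   0.28 -0.46]
-1 -4 210 [ 432. -220.  255.] [-0.64  0.2   2.24  1.1   0.36  0.01]
-1 4 83 [504. 198. 151.] [ 0.44  0.5   2.18  4.23  0.24 -2.34]
-1 4 123 [481. 197. 183.] None
-1 4 210 [432. 193. 255.] None
g -1 [-0.03  0.52  1.78 -0.    0.84  1.55]
1 -4 83 [ 505. -225.  151.] [-0.55  0.51  2.15  1.83  0.28  2.47]
1 -4 123 [ 482. -223.  183.] None
1 -4 210 [ 432. -220.  255.] None
1 4 83 [504. 198. 151.] [0.44 0.5  2.18 4.23 0.24 0.81]
1 4 123 [481. 197. 183.] None
1 4 210 [432. 193. 255.] [ 0.52  0.18  2.27 -1.11  0.28 -0.1 ]
g 1 [-0.03  0.52  1.78 -0.    0.84 -1.6 ]
```

The spare pin can't be reached with a fully coaxial grasp because of the joint 4 range. I'll try pitching the tool by δ relative to the ring axis, since the pads still hold the ring across y.

```bash
cat >> h.py <<'E'
def pose(P,s,up=-4,lat=0,dl=0.,ahead=75.,sg=-1):
    """TCP pose for a ring whose body centre is s mm out from the flange, up/lat off the axis; tool pitched dl upright of the axis"""
    b=P.a*np.cos(dl)+P.u*np.sin(dl); z=-b; y=P.y*sg
    return P.f+s*P.a+up*P.u+lat*P.y+ahead*b, R.from_matrix(np.c_[np.cross(y,z),y,z]).as_quat()
E
python3 - <<'E'
from h import *
for dl in(8,12,16,20,25):
  for sg in(-1,1):
    o=[]
    for P,ss in((CR,(10,50,120)),(SP,(10,50,120))):
        for s in ss:
            q=env.ik(*pose(P,s,0,0,np.radians(dl),75,sg)); o.append("None" if q is None else np.round(q[[3,4,5]] if hasattr(q,'shape') else np.array(q)[3:],2).tolist())
    print(dl,sg,*o)
E
```

```text
8 -1 [0.91, 0.25, 0.28] [0.77, 0.3, 0.4] [0.6, 0.4, 0.55] None None [-0.53, 0.36, 2.42]
8 1 None None None [-0.89, 0.2, -0.39] [-0.72, 0.24, -0.54] [-0.53, 0.36, -0.72]
12 -1 [0.57, 0.31, 0.63] [0.5, 0.36, 0.68] [0.42, 0.47, 0.74] [-0.5, 0.26, 2.36] [-0.44, 0.32, 2.31] [-0.35, 0.43, 2.24]
12 1 [0.57, 0.31, -2.51] [0.5, 0.36, -2.46] [0.42, 0.47, -2.4] [-0.5, 0.26, -0.78] [-0.44, 0.32, -0.84] [-0.35, 0.43, -0.9]
16 -1 [0.35, 0.38, 0.85] [0.33, 0.43, 0.86] [0.29, 0.54, 0.88] [-0.3, 0.35, 2.15] [-0.27, 0.4, 2.13] [-0.23, 0.52, 2.12]
16 1 [0.35, 0.38, -2.29] [0.33, 0.43, -2.28] [0.29, 0.54, -2.26] [-0.3, 0.35, -0.99] [-0.27, 0.4, -1.01] [-0.23, 0.52, -1.03]
20 -1 [0.22, 0.47, 0.99] [0.21, 0.52, 0.99] [0.19, 0.62, 0.98] [-0.18, 0.44, 2.03] [-0.17, 0.49, 2.03] [-0.15, 0.6, 2.03]
20 1 [0.22, 0.47, -2.15] [0.21, 0.52, -2.15] [0.19, 0.62, -2.16] [-0.18, 0.44, -1.12] [-0.17, 0.49, -1.12] [-0.15, 0.6, -1.11]
25 -1 [0.12, 0.58, 1.1] [0.11, 0.63, 1.09] [0.11, 0.72, 1.07] [-0.09, 0.56, 1.93] [-0.09, 0.61, 1.94] [-0.09, 0.71, 1.96]
25 1 [0.12, 0.58, -2.04] [0.11, 0.63, -2.05] [0.11, 0.72, -2.07] [-0.09, 0.56, -1.21] [-0.09, 0.61, -1.2] [-0.09, 0.71, -1.19]
```

```bash
cat >> h.py <<'E'
D=np.radians(16)
def go(P,s,up=-4,lat=0,ahead=75,rate=150,f=None,dl=D):
    p,q=pose(P,s,up,lat,dl,ahead); return env.move_l(p,q,rate=rate,f_stop=f)
E
python3 - <<'E'
from h import *
set_gripper(88)
env.reach(*pose(CR,120,-4,0,D,75)); st("hover")
print(go(CR,50,rate=120,f=12)); st("at")
cv2.imwrite("pics/side1.png",viewer.camera("side"))
set_gripper(40); st("closed")
cv2.imwrite("pics/side2.png",viewer.camera("side"))
a,b=[cv2.imread(f"pics/side{i}.png")[215:305,265:365] for i in(1,2)]
cv2.imwrite("pics/g1.png",cv2.resize(np.hstack([a,b]),None,fx=4,fy=4,interpolation=cv2.INTER_CUBIC))
E
```

```text
hover 3.27 p [ 459.5 -221.   251.9] F [0.9 0.1 0. ] w 87.9 g 0.0
False
at 4.0 p [ 499.2 -224.1  194.6] F [ 0.7 -0.2  0.5] w 87.8 g 0.0
closed 4.53 p [ 499.2 -224.1  194.8] F [-1.6  2.9  4.8] w 66.5 g 30.0
```

View pics/g1.png

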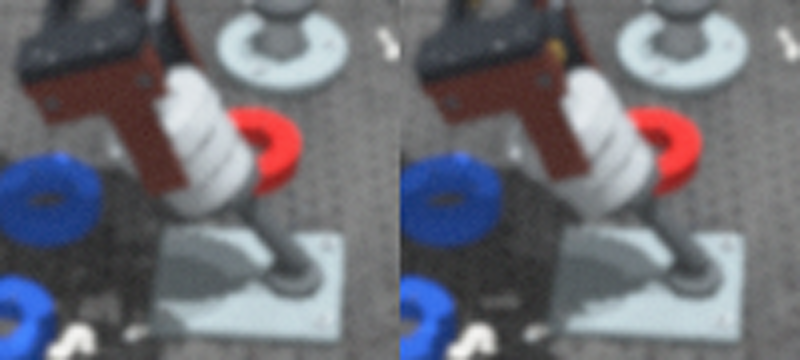

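The picture shows the fingers closed on the foremost ring at about (575,130), and the width of 66.5 mm confirms it is the large one. Now I'll lift it 4 mm to centre it and draw it off.

Run:
```python
from h import *
go(CR,50,0,rate=20); st("up0")
print(go(CR,70,0,rate=60,f=15)); st("s70")
print(go(CR,105,0,rate=100,f=15)); st("off")
cv2.imwrite("pics/side3.png",viewer.camera("side"))
cv2.imwrite("pics/top3.png",viewer.camera("top"))
a=cv2.imread("pics/side3.png")[190:305,250:365];b=cv2.imread("pics/top3.png")[165:265,330:430]
cv2.imwrite("pics/g3.png",np.hstack([cv2.resize(a,(400,400),interpolation=cv2.INTER_CUBIC),cv2.resize(b,(400,400),interpolation=cv2.INTER_CUBIC)]))
```

```text
up0 4.93 p [ 502.  -224.4  196.3] F [-5.2  0.6 -0. ] w 66.2 g 30.0
False
s70 5.42 p [ 491.3 -224.   213.9] F [ 0.9 -0.1 -2.8] w 66.4 g 30.0
False
off 5.92 p [ 471.2 -222.5  242.1] F [-0.1 -0.2 -1.8] w 66.6 g 30.0
```

View pics/g3.png

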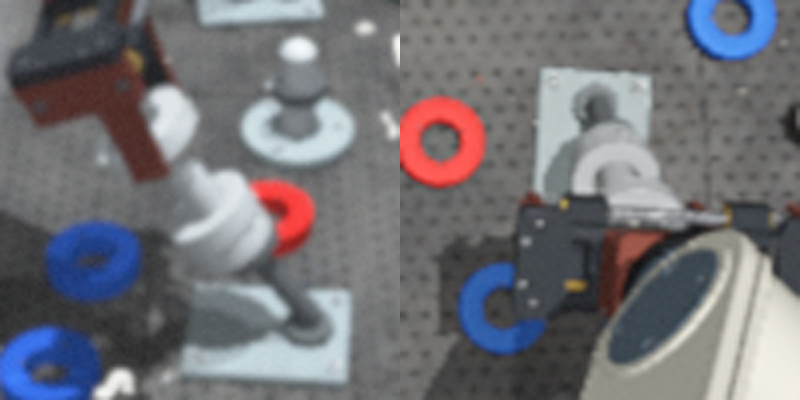

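The picture shows the large ring free of the pin at (170,120) in the side crop, held square. The middle and small rings stay on the pin at (225,215). I'll carry it to the spare pin.

Run:
```python
from h import *
go(CR,125,0,rate=150)
env.reach(*pose(SP,112,0,0,D,75)); st("hover")
c=go(SP,72,0,rate=60,f=8); st(f"entry {c}")
if not c:
    c=go(SP,16,0,rate=60,f=10); st(f"down {c}")
cv2.imwrite("pics/side4.png",viewer.camera("side"))
```

```text
hover 7.85 p [466.7 195.4 247.4] F [ 0.1 -0.5 -2.4] w 66.4 g 30.0
entry False 8.67 p [489.4 197.5 214.8] F [ 0.1  0.5 -3. ] w 66.3 g 30.0
down False 9.75 p [521.4 199.7 169.1] F [ 0.6 -0.  -1.9] w 66.1 g 30.0
```

Run:
```python
from h import *
c=go(SP,7,0,rate=20,f=8); s=st(f"home {c}")
print("s ref",(np.array(s["tool_pos"])-pose(SP,0,0,0,D,75)[0])@SP.a)
p=np.array(s["tool_pos"])
env.move_l(p-3*SP.u+1*SP.a,rate=20); st("low")
set_gripper(84); st("open")
go(SP,120,-3,rate=150)
cv2.imwrite("pics/side5.png",viewer.camera("side"))
env.reach(*pose(CR,110,-4,0,D,75))
print(go(CR,30,rate=120,f=12)); st("at")
set_gripper(40); st("closed")
go(CR,30,0,rate=20); st("up0")
print(go(CR,105,0,rate=70,f=15)); st("off")
cv2.imwrite("pics/side6.png",viewer.camera("side"))
a=cv2.imread("pics/side5.png")[135:215,270:370];b=cv2.imread("pics/side6.png")[190:305,250:365]
cv2.imwrite("pics/g6.png",np.hstack([cv2.resize(a,(500,400),interpolation=cv2.INTER_CUBIC),cv2.resize(b,(300,300),interpolation=cv2.INTER_CUBIC).repeat(1,0) if 0 else cv2.copyMakeBorder(cv2.resize(b,(300,300),interpolation=cv2.INTER_CUBIC),0,100,0,0,0)]))
```

```text
home True 10.14 p [524.4 200.  165.2] F [-2.6 -0.4  6.9] w 66.3 g 30.0
s ref 11.191030236432171
low 10.4 p [521.2 199.7 164. ] F [ 0.3  0.2 -2.5] w 66.4 g 30.0
open 10.9 p [521.5 199.8 164.3] F [-0.3 -0.9 -0.5] w 84.0 g 0.0
False
at 14.18 p [ 510.6 -224.9  178.3] F [-0.3 -0.2  0. ] w 84.0 g 0.0
closed 14.69 p [ 510.6 -225.1  178.5] F [-2.6  1.1  4.1] w 60.1 g 30.0
up0 15.04 p [ 513.1 -225.   179.9] F [-4.8  0.2  1.2] w 59.8 g 30.0
False
off 16.27 p [ 471.1 -222.3  241.6] F [-0.3 -0.4 -1.6] w 59.8 g 30.0
```

View pics/g6.png

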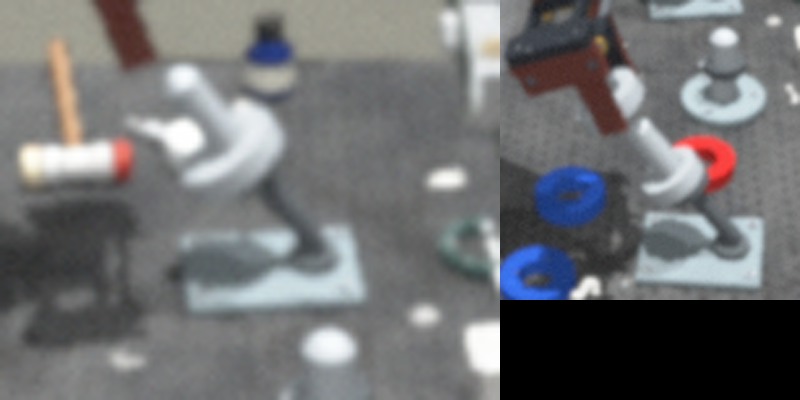

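The picture shows the large ring home against the spare flange at (235,150). The middle ring is in the gripper at (625,95), and the small ring alone remains on the crowded pin at (672,180). Next the middle ring goes over.

Run:
```python
from h import *
go(CR,125,0,rate=150)
env.reach(*pose(SP,112,0,0,D,75)); st("hover")
c=go(SP,72,0,rate=60,f=8); st(f"entry {c}")
if not c:
    c=go(SP,38,0,rate=60,f=10); st(f"down {c}")
    c=go(SP,25,0,rate=20,f=8); s=st(f"home {c}")
    p=np.array(s["tool_pos"]); print("s ref",(p-pose(SP,0,0,0,D,75)[0])@SP.a)
    env.move_l(p-3*SP.u+1*SP.a,rate=20); st("low")
    set_gripper(84); st("open")
    go(SP,120,-3,rate=150)
cv2.imwrite("pics/side7.png",viewer.camera("side"))
a=cv2.imread("pics/side7.png")[135:305,270:370]
cv2.imwrite("pics/g7.png",cv2.resize(a,(350,595),interpolation=cv2.INTER_CUBIC))
```

```text
hover 18.15 p [466.7 195.4 247.4] F [-0.2 -0.5 -1.7] w 60.1 g 30.0
entry False 18.97 p [489.4 197.4 214.7] F [-0.   0.4 -2.7] w 59.9 g 30.0
down False 19.68 p [508.8 198.7 186.7] F [ 0.9 -0.2 -2. ] w 59.8 g 30.0
home True 20.15 p [513.5 199.2 180.4] F [-3.1  1.1  6.1] w 59.9 g 30.0
s ref 29.944102534426722
low 20.42 p [510.3 199.  179.3] F [ 0.2  0.4 -0.8] w 60.2 g 30.0
open 20.99 p [510.5 199.  179.5] F [-0.5  0.1  0.2] w 84.0 g 0.0
```

View pics/g7.png

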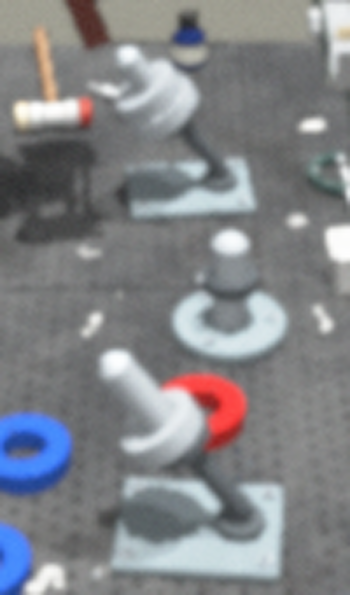

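Both rings are home on the spare pin at (160,95), and the small ring is on the crowded pin at (165,430). That completes the intermediate condition. Next I take the small ring, checking first that the gauge poses can be reached.

```bash
cat >> h.py <<'E'
class G: pass
GS=G(); GS.f=np.array([590,-2.7,0.]); GS.a=np.array([0,0,1.]); GS.u=np.array([1.,0,0]); GS.y=np.array([0,1.,0])
E
python3 - <<'E'
from h import *
env.reach(*pose(CR,110,-4,1,D,73))
for s in(45,100,150):
    q=env.ik(*pose(GS,s,0,0,D,73)); print(s,None if q is None else np.round(q,2))
print(go(CR,10.5,-4,1,ahead=73,rate=100,f=10)); st("at")
set_gripper(40); st("closed")
go(CR,10.5,0,1,ahead=73,rate=20); st("up0")
print(go(CR,120,0,1,ahead=73,rate=70,f=15)); st("off")
E
```

```text
45 [-0.02  0.74  1.6  -0.01  1.08  1.55]
100 [-0.02  0.66  1.59 -0.01  1.17  1.55]
150 [-0.02  0.6   1.57 -0.01  1.25  1.55]
False
at 24.48 p [ 522.5 -225.   160.6] F [ 0.4 -0.4  0.6] w 84.2 g 0.0
closed 25.06 p [ 522.6 -225.   160.4] F [-1.2 -1.   2.5] w 54.1 g 30.0
up0 25.41 p [ 525.3 -224.7  162.2] F [-4.9  1.5  0.1] w 54.2 g 30.0
False
off 27.12 p [ 463.2 -220.7  251.9] F [ 0.1  0.5 -1.7] w 54.3 g 30.0
```

Run:
```python
from h import *
env.reach(*pose(GS,135,0,0,D,73))
go(GS,112,0,0,ahead=73,rate=60,f=6); st("above")
cv2.imwrite("pics/side8.png",viewer.camera("side"));cv2.imwrite("pics/top8.png",viewer.camera("top"))
a=cv2.imread("pics/side8.png")[165:245,295:375];b=cv2.imread("pics/top8.png")[155:235,262:342]
cv2.imwrite("pics/g8.png",np.hstack([cv2.resize(x,(400,400),interpolation=cv2.INTER_CUBIC) for x in(a,b)]))
```

```text
above 28.64 p [609.9  -3.  181.8] F [-0.3  1.2 -2.5] w 54.1 g 30.0
```

View pics/g8.png

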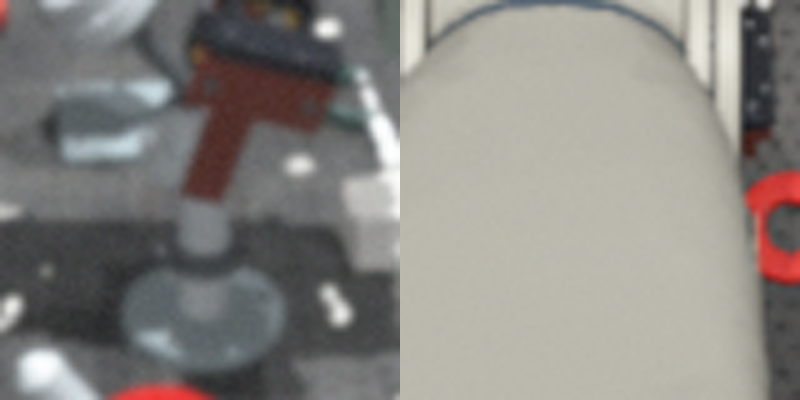

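The side crop shows the gripper over the spindle, with the finger at (215,150) ending just above the spindle at (205,220). The ring is in shadow, and the width of 54 mm confirms it is held. I'll descend by feel.

Run:
```python
from h import *
c=go(GS,78,0,0,ahead=73,rate=25,f=5); s=st(f"entry {c}")
print("ref",(np.array(s["tool_pos"])-pose(GS,0,0,0,D,73)[0]).round(1))
```

```text
entry True 29.56 p [610.8  -2.8 162.9] F [ 3.1 -0.9  0.4] w 53.7 g 30.0
ref [ 0.6 -0.1 92.7]
```

```bash
cat >> h.py <<'E'
def probe(d,dist=5,f=3):
    p0=np.array(env.read_state()["tool_pos"]); env.move_l(p0+dist*np.array(d),rate=8,f_stop=f)
    p=np.array(env.read_state()["tool_pos"]); return p
E
python3 - <<'E'
from h import *
p=np.array(env.read_state()["tool_pos"])
env.move_l(p+[1.2,0,1.5],rate=20); s=st("shift")
for k in range(5):
    p=np.array(s["tool_pos"])
    c=env.move_l([p[0],p[1],150],rate=20,f_stop=5); s=st(f"down {c}")
    if not c: break
    F=np.array(s["force"]); p=np.array(s["tool_pos"])
    d=np.r_[np.where(abs(F[:2])>1.2,np.sign(F[:2])*.8,0),1.0]
    env.move_l(p+d,rate=20); s=st("adj")
E
```

```text
shift 29.86 p [611.5  -2.7 164. ] F [-0.2  0.3 -2.3] w 53.8 g 30.0
down True 30.19 p [612.4  -2.7 161.5] F [0.9 0.2 1.4] w 54.3 g 30.0
adj 30.44 p [612.3  -2.7 162.3] F [ 1.3  0.1 -1.4] w 54.3 g 30.0
down True 30.73 p [612.9  -2.7 160.9] F [0.5 0.7 2.9] w 53.8 g 30.0
adj 30.98 p [612.8  -2.7 161.7] F [ 2.4 -0.1 -1. ] w 54.0 g 30.0
down True 31.25 p [613.5  -2.6 160.3] F [1.6 0.4 1.7] w 54.2 g 30.0
adj 31.5 p [613.9  -2.6 160.9] F [ 1.1 -0.3 -1.6] w 54.1 g 30.0
down True 31.99 p [615.1  -2.4 151.4] F [ 1.5  0.3 -0.8] w 53.9 g 30.0
adj 32.24 p [615.4  -2.4 152. ] F [-0.7  0.6 -1.8] w 54.0 g 30.0
down False 32.52 p [615.2  -2.4 149.8] F [ 0.3  0.2 -2.3] w 54.2 g 30.0
```

Run:
```python
from h import *
c=np.array(env.read_state()["tool_pos"])
for i,ax in((0,[1,0,0]),(1,[0,1,0])):
    v=[]
    for sg in(1,-1):
        p=probe(sg*np.array(ax),5,3); v.append(p[i]); env.move_l(c,rate=25)
    print(i,np.round(v,1)); c[i]=np.mean(v); env.move_l(c,rate=25)
s=st("centred")
for z in (120,):
    k=env.move_l([c[0],c[1],112],rate=25,f_stop=5); s=st(f"down {k}"); print("lower",s["tool_pos"][2]-70.2-10)
```

```text
0 [618.9 615.1]
1 [ 0.4 -3.7]
centred 35.76 p [616.9  -1.6 149.6] F [-0.1 -0.3 -2.8] w 54.3 g 30.0
down True 36.58 p [617.   -1.6 132.3] F [0.9 0.6 5.3] w 54.0 g 30.0
lower 52.11171953527365
```

Run:
```python
from h import *
p=np.array(env.read_state()["tool_pos"])
env.move_l(p+[0,0,.6],rate=10); st("relax")
set_gripper(75); st("open")
cv2.imwrite("pics/side9.png",viewer.camera("side"))
p=np.array(env.read_state()["tool_pos"])
print(env.move_l(p+[0,0,100],rate=120,f_stop=10)); env.move_l(p+[-150,0,160],rate=200)
env.reach([420,0,330],env.read_state()["orientation"]);st("away")
cv2.imwrite("pics/side10.png",viewer.camera("side"));cv2.imwrite("pics/top10.png",viewer.camera("top"))
a=cv2.imread("pics/side10.png")[140:300,270:370];b=cv2.imread("pics/top10.png")[165:225,270:330];c=cv2.imread("pics/side10.png")[190:245,305:360]
r=lambda x,w,h:cv2.resize(x,(w,h),interpolation=cv2.INTER_CUBIC)
cv2.imwrite("pics/g10.png",np.hstack([r(a,370,592),np.vstack([r(b,296,296),r(c,296,296)])]))
```

```text
relax 36.87 p [617.1  -1.7 132.7] F [-0.2 -0.6 -1.2] w 53.9 g 30.0
open 37.41 p [617.   -1.6 132.9] F [ 0.1 -0.4  0.5] w 74.8 g 0.0
False
away 39.75 p [420.6   0.  330.3] F [-0.3  0.6  0.3] w 74.8 g 0.0
```

View pics/g10.png

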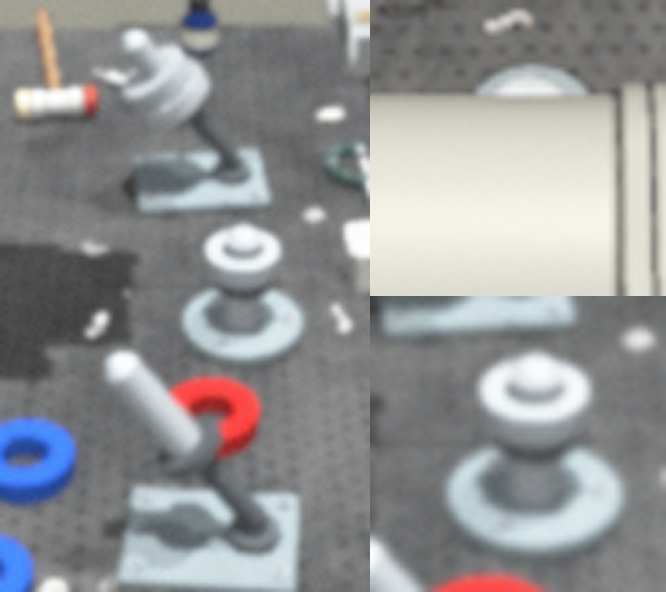

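The picture shows the small ring lying level on the collar around the spindle at (535,400). The middle and large rings are home on the spare pin at (170,85), the crowded pin is empty, and the arm is clear. I'll hand it in.

```bash
python3 -c "
from station import workorder
print(workorder.sign_off())"
```

```text
the job is handed in; nothing more can be done
None
```

The job is handed in at about 40 s: the large and middle rings hang home on the spare pin, and the small ring lies level on the gauge collar, released, with the arm clear (judged from the last picture; `sign_off` returned no verdict).

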